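# Load and lock the engraving jig, then arm its interlock

## Robot

A 7-joint arm with a two-finger parallel gripper is mounted at the origin on the work surface. World frame = base frame: x ahead of the robot, y to its left, z up, the work surface at z = 0. Lengths are in m, angles in rad, forces in N, time in s.
With the tool pointing down it reaches from about 0.4 to 0.9 m from the base axis. Payload 5.5 kg.
Tool frame: the origin (TCP) lies midway between the tips of the shut fingers; the grasp point (between the pads) lies r.pinch_z behind it (r.pinch_z is the distance from the TCP to the grasp point, in m); x points along the fingers, z is the direction in which the jaws open and shut, and the axes are right-handed (so a half turn about x gives the same grasp; the last joint's range is limited). The gripper opens to 92 mm and grips with 3 to 60 N. Pads are 19 mm wide; open, the fingers measure 130 mm over their backs; the gripper's body (75 mm by 190 mm) begins 47 mm behind the grasp point.
Start: joints at [1.454, 0.501, -0.427, 1.55, 0.221, 1.138, -0.21], TCP at [0.241, -0.604, 0.227] pointing down, gripper open.
Joint ranges: [-2.88, 2.88], [-0.31, 2.03], [-1.54, 1.56], [0.2, 2.42], [-1.41, 4.55], [0.19, 2.02], [-2.57, 2.57]. Speed limits (rad/s): [2.57, 2.57, 3.14, 3.14, 3.14, 3.14, 3.14].

## Interface

Orientations are given as a unit quaternion [w, x, y, z].
In Python, from cell import r gives the robot as it stands.
- The arm moves only by the tool carry_out, never from a script. Its argument "plan" is one flat list of numbers, 5 for each row, row after row: the closure, from 0 (fully open) to 1 (shut), then the shift along the world's x, y, z in m, then the turn about the world's z in rad. In form: [jaw, dx, dy, dz, yaw, jaw, dx, dy, dz, yaw, ...]. A call has 1 to 20 rows; each row is the pose to reach, as a shift and turn from the pose commanded when the call began; what a row does not reach only later rows make up. A row lasts 1/12 s, in which the tool goes at most 41.7 mm and 7.16 degrees, less where a joint would pass 70% of its speed; a pose out of reach is approached as far as the arm can. A call with a gripper value outside its range is refused whole. The fingers move at their own pace and stop on an object; "force" is the grip in N (left out, the last holds). Time passes only in rows, so rows that repeat a pose let the fingers close. It gives the time, the measured TCP pose, the force and the opening at its end, in the units of the state.
- r.get_obs(): the state, without advancing time (a new reading comes with each control period).
- r.snapshot(name): name is "side" or "top"; returns a dict with "img" (420x560x3 uint8, red, green, blue), "fov_y" (degrees; the focal length in pixels is half the picture's height over the tangent of half this angle, whatever the lens; pixels are square), "cx", "cy" (the principal point, pixels), "dist_coeffs" ([k1, k2, p1, p2, k3] as OpenCV has them; the pictures are not rectified), "eye" and "attitude" of the camera in the world. Camera axes: x right, y down, z forward; pixel columns grow to the right and rows downward; lengths in m; the calibration is good to about 2 mm. A picture is of the moment at which its call begins. There is no depth.
- r.sign_off(): hands the job in, once; it reports no verdict.
The state is a dict: "clock": time; "q": joint angles; "qvel": joint speeds; "tau": joint torques, N m; "tool_pos": TCP position; "tcp_rot": TCP orientation; "contact_force": force on the tool from outside, world axes, zero at the start; "ft_torque": the same for the moment, N m; "grip_width": opening from 0.0 (shut) to 1.0 (fully open).
Only numpy, scipy, OpenCV 4.12 (cv2) and the standard library are available. Lean on these libraries where they do the work, as an engineer would, in place of code of your own. Each camera call takes 0.05 s, during which the arm holds its last target. There are 200 camera calls.

## Task

Get the engraving jig ready: stand each bamboo blank that is out on the bench in the jig pocket of its own size, working from the smallest to the largest, so that it sits flat on the pocket floor. Then lift the pin spanner from its rest, set both of its pins fully into opposite holes of the clamp ring, turn the ring clockwise (seen from above) until it stops, touching the ring with the spanner only, and stand the spanner back in its rest. Last, take the interlock key from its block and push its tongue straight down into the grey interlock switch until the flange is fully home, leaving the cup, white jar and tray where they are.

Things in the scene. Friction and masses are not known exactly. Their poses are not given: they have to be found in the camera images.
- blank1_center (a point): Middle (18 mm up, on the axis) of a plain round bamboo blank 28 mm in diameter and 36 mm tall, standing on end; its own z axis points up the blank. It belongs in pocket 1. May be absent.
- pocket1 (a point): Floor centre of pocket 1, a round recess 32 mm across and 7 mm deep, for the 28 mm blank. Floor 7 mm, mouth 14 mm above the bench. The fixed plywood jig plate is 100 (x) x 320 (y) x 14 mm, axes as this point's; pockets at y = -136, -90, -39, +19 mm from its centre, ring at +112 mm.
- blank2_center (a point): Middle (18 mm up, on the axis) of a plain round bamboo blank 36 mm in diameter and 36 mm tall, standing on end; its own z axis points up the blank. It belongs in pocket 2. May be absent.
- pocket2 (a point): Floor centre of pocket 2, a round recess 40 mm across and 7 mm deep, for the 36 mm blank. Floor 7 mm, mouth 14 mm above the bench. Same axes as pocket1.
- blank3_center (a point): Middle (18 mm up, on the axis) of a plain round bamboo blank 44 mm in diameter and 36 mm tall, standing on end; its own z axis points up the blank. It belongs in pocket 3. May be absent.
- pocket3 (a point): Floor centre of pocket 3, a round recess 48 mm across and 7 mm deep, for the 44 mm blank. Floor 7 mm, mouth 14 mm above the bench. Same axes as pocket1.
- blank4_center (a point): Middle (18 mm up, on the axis) of a plain round bamboo blank 52 mm in diameter and 36 mm tall, standing on end; its own z axis points up the blank. It belongs in pocket 4. May be absent.
- pocket4 (a point): Floor centre of pocket 4, a round recess 56 mm across and 7 mm deep, for the 52 mm blank. Floor 7 mm, mouth 14 mm above the bench. Same axes as pocket1.
- clamp_ring (a joint): Turn of the aluminium clamp ring at the end of the jig, beside the largest pocket. Grows as the ring is turned clockwise seen from above; 1.0 rad is the hard stop (tight); starts slack at 0.1 to 0.45. Turning takes about 0.15 N m; it stays where it is left.
- ring_top (a point): Centre of the upper face of the clamp ring, 30 mm above the bench; turns with the ring. The ring is 90 mm in diameter and 12 mm thick, with four through holes about 10 mm wide whose centres lie 25 mm from the axis on this point's +x, -x, +y and -y axes (the wider 22 mm opening in the middle is not for the pins).
- spanner_grip (a point): Loose steel pin spanner, 180 g, z up; point on its centre line 48 mm above the pin tips. Slab handle 40 (x) x 14 (y) x 44 mm, top 17 mm above this point; below it a bar 72 x 24 x 12 mm, underside 39 mm below this point (so 39 mm above ring or rest when fully in); two pins 6 mm diameter, 9 mm long, 25 mm either side of centre along x. Both ends alike.
- rest_top (a point): Centre of the upper face of the spanner's rest, a fixed wooden block 90 mm (x) by 44 mm (y), 24 mm high, with one through slot 65 mm (x) by 12 mm (y) in its middle, in which the spanner stands by both pins with its bar on the block; the spanner starts here, its x along the slot.
- key_grip (a point): Loose interlock key, 70 g, z up; point on its centre line 48 mm above the tongue tip. Handle 34 (x) x 14 (y) x 40 mm, top 18 mm above this point; flange 40 x 22 x 6 mm, underside 28 mm below this point; tongue 16 (x) x 4 (y) mm, 20 mm long. Starts tongue down in a fixed wooden block 60 x 44 x 24 mm, slot 27 x 12 mm. Either way round fits.
- switch_top (a point): Centre of the upper face of the fixed grey guard interlock switch, a block 56 mm (x) by 44 mm (y), 44 mm high, with a slot in its middle 20 mm (x) by 8 mm (y) and 24 mm deep, straight down. With the key fully home its flange lies on this face and key_grip is 28 mm above it.
- cup_rim (a point): Centre of the rim of a dark wooden cup, 72 mm wide, 80 mm tall; a bystander.
- jar: White jar with a steel cap, 60 mm diameter, 90 mm tall; origin at the centre of its underside; a bystander.
- tray: Small open bamboo tray 70 x 120 x 45 mm; origin at the centre of its underside; a bystander.

How it is judged:
By the outcome, as a careful person would: the job done as asked, in the order asked, and still so for the second after the job is handed in, with the robot touching nothing.
Of blank1, blank2, blank3, blank4 only 2 to 4 are there at a start; the rules pass over those that are not, and their reading is None.
At some moment in a run one of blank1, blank2, blank3, blank4 may be knocked a few centimetres aside while the robot is not near it.
It also fails if it takes over 210 s, if anything falls off the work surface, if the arm or the gripper's body presses on something with over 40 N, if the wrist force passes 120 N, or if a joint passes its speed limit or range.

## Working session

There is one attempt and no reset: what is moved stays moved. The work goes in short steps, Python scripts to look and compute and a tool call to move; the robot and the scene stay as the last step left them, time stands still between calls to the robot, and variables do not carry over. Pictures are saved under pics/ and viewed, about 12 in all and at most 16, crops included, and the job is handed in when it is done.

Besides the shell and the picture viewer there is one more tool, called after "Request:" by a JSON object that holds its "name" and its "arguments". carry_out: Moves the arm, as the interface text tells. Its arguments: {"type":"object","properties":{"plan":{"type":"array","items":{"type":"number"}},"force":{"type":"number"}},"required":["plan"]}

```bash
mkdir -p pics; ls; python3 - <<'E'
from cell import r
import cv2
print(r.pinch_z); o=r.get_obs(); print({k:(o[k]) for k in o})
for n in("side","top"):
    s=r.snapshot(n); cv2.imwrite(f"pics/{n}0.png",s["img"][:,:,::-1]); print({k:s[k] for k in s if k!="img"})
E
```

```text
pics
0.0188
{'clock': 0.0, 'q': array([ 1.45419066,  0.50184131, -0.42679092,  1.55143917,  0.22082011,
        1.13827204, -0.21030594]), 'qvel': array([-0.00110457, -0.00043535,  0.00021829, -0.000337  , -0.00091649,
        0.00130774, -0.00018058]), 'tau': array([-1.62147248e-04, -5.66590941e+01, -5.81558570e+00, -2.79112136e+01,
       -6.84391055e-02,  3.09413380e-02,  1.71451802e-04]), 'tool_pos': array([ 0.24068164, -0.60306104,  0.22568692]), 'tcp_rot': array([ 0.58485838,  0.39700557,  0.58594895, -0.39622101]), 'contact_force': array([-0.65035292,  0.08655738, -0.38272784]), 'ft_torque': array([0.01643827, 0.06335378, 0.03911857]), 'grip_width': 1.0038376817573509}
{'fov_y': 56.488439450802076, 'cx': 278.32409382217145, 'cy': 212.39983365855812, 'dist_coeffs': array([-0.02358393,  0.        ,  0.        ,  0.        ,  0.        ]), 'eye': array([ 0.38473405, -0.69091872,  0.54805207]), 'attitude': array([-0.46944028,  0.87543102, -0.09674369,  0.06234586])}
{'fov_y': 57.5287379575366, 'cx': 279.61063777787507, 'cy': 209.82858228849403, 'dist_coeffs': array([-0.06529993,  0.        ,  0.        ,  0.        ,  0.        ]), 'eye': array([0.36537196, 0.01193548, 0.98412188]), 'attitude': array([-0.08021266,  0.70477059, -0.70023727,  0.08082141])}
```

View pics/top0.png

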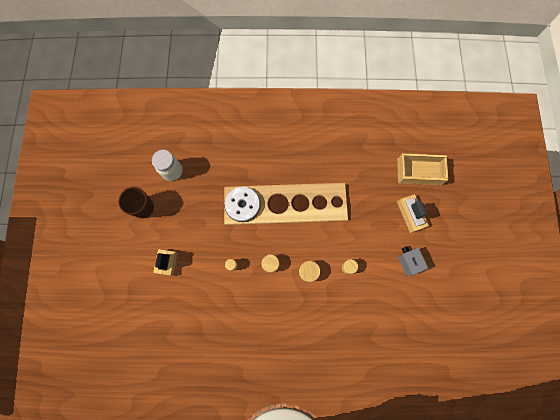

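View pics/side0.png

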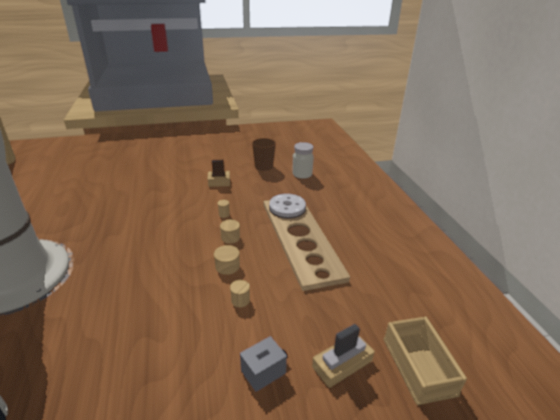

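```bash
cat > h.py <<'E'
import numpy as np, cv2
from scipy.spatial.transform import Rotation as R
def cam(s):
    h=s["img"].shape[0]; f=h/2/np.tan(np.radians(s["fov_y"])/2)
    K=np.array([[f,0,s["cx"]],[0,f,s["cy"]],[0,0,1]]); q=s["attitude"]
    return K,np.array(s["dist_coeffs"]),R.from_quat([q[1],q[2],q[3],q[0]]).as_matrix(),np.array(s["eye"])
def w(s,uv,z):
    K,d,M,e=cam(s); p=cv2.undistortPoints(np.float64(uv).reshape(-1,1,2),K,d).reshape(-1,2)
    v=np.c_[p,np.ones(len(p))]@M.T; return e+v*((z-e[2])/v[:,2])[:,None]
def px(s,P):
    K,d,M,e=cam(s); return cv2.projectPoints(np.float64(P).reshape(-1,1,3),cv2.Rodrigues(M.T)[0],-M.T@e,K,d)[0].reshape(-1,2)
def rect(s,z,x0,x1,y0,y1,mm=1.0):
    """top-down view of the plane z: rows = -x, cols = -y, mm per pixel"""
    X,Y=np.meshgrid(np.arange(x1,x0,-mm/1000),np.arange(y1,y0,-mm/1000),indexing='ij')
    p=px(s,np.c_[X.ravel(),Y.ravel(),np.full(X.size,z)]).reshape(*X.shape,2).astype(np.float32)
    return cv2.remap(s["img"],p,None,cv2.INTER_CUBIC)
E
python3 - <<'E'
from cell import r
from h import *
s=r.snapshot("top"); np.save("/tmp/t.npy",s,allow_pickle=True)
print(px(s,[[0,0,0],[.4,0,0]]))
for n,uv,z in [("b",(231,265),.036),("b",(270,263),.036),("b",(310,271),.036),("b",(350,267),.036),("jigA",(224,186),.014),("jigB",(348,183),.014),("p1",(337,202),.014),("ring",(242,203),.03),("key",(165,262),.03),("rest",(413,213),.024),("sw",(415,261),.044)]:
    print(n,w(s,[uv],z)[0].round(3))
c=cv2.resize(s["img"][140:285,140:440],None,fx=2.6,fy=2.6,interpolation=cv2.INTER_CUBIC); cv2.imwrite("pics/top1.png",c[:,:,::-1])
E
```

```text
[[283.04046782 455.33282991]
 [283.79293987 284.45703948]]
b [0.445 0.131 0.036]
b [0.451 0.035 0.036]
b [ 0.432 -0.064  0.036]
b [ 0.442 -0.163  0.036]
jigA [0.654 0.159 0.014]
jigB [ 0.665 -0.169  0.014]
p1 [ 0.613 -0.138  0.014]
ring [0.604 0.109 0.03 ]
key [0.451 0.297 0.03 ]
rest [ 0.582 -0.334  0.024]
sw [ 0.456 -0.324  0.044]
```

View pics/top1.png

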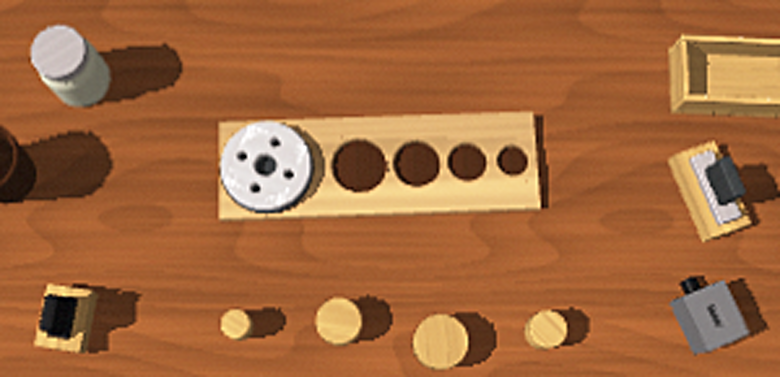

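```bash
cat > m.py <<'E'
from h import *
def blobs(s,z,c,half,maskf,mm=.5,amin=20):
    """contours in plane z round c=(x,y): list of (x,y,equiv diam mm, minAreaRect sides mm, angle of long side in world)"""
    im=rect(s,z,c[0]-half,c[0]+half,c[1]-half,c[1]+half,mm)
    m=maskf(im).astype(np.uint8)*255
    out=[]
    for k in cv2.findContours(m,cv2.RETR_EXTERNAL,cv2.CHAIN_APPROX_NONE)[0]:
        a=cv2.contourArea(k)*mm*mm
        if a<amin or len(k)<6: continue
        (u,v),(A,B),_=cv2.fitEllipse(k); M=cv2.moments(k)
        f=lambda u,v:(round(c[0]+half-v*mm/1000,4),round(c[1]+half-u*mm/1000,4))
        b=cv2.boxPoints(cv2.minAreaRect(k)); e=[b[1]-b[0],b[2]-b[1]]; l=max(e,key=np.linalg.norm)
        out.append(dict(ell=f(u,v),ab=(round(A*mm,1),round(B*mm,1)),cen=f(M["m10"]/M["m00"],M["m01"]/M["m00"]),area=round(a),
          box=f(*b.mean(0)),sides=tuple(round(float(np.linalg.norm(x))*mm,1) for x in e),ang=round(float(np.degrees(np.arctan2(-l[0],-l[1])))%180,1)))
    return out
hsv=lambda im:cv2.cvtColor(im,cv2.COLOR_RGB2HSV).astype(int)
E
python3 - <<'E'
from m import *
s=np.load("/tmp/t.npy",allow_pickle=True).item()
g=s["img"].astype(int)
for n,u,v in [("blanktop",310,268),("blank side?",231,271),("wood",300,240),("jig",300,190),("pocket",278,204),("ring",232,210),("shadow",325,272),("spbar",413,210),("sphandle",418,206),("restwood",405,222),("keyhandle",162,262),("keyflange",168,262),("keyblock",163,252),("switch",408,262),("slot",414,262)]:
    print(n,s["img"][v,u],hsv(s["img"])[v,u])
p=lambda L:[print("  ",d) for d in L]
for n,c in [("b1",(.445,.131)),("b3",(.451,.035)),("b4",(.432,-.064)),("b2",(.442,-.163))]:
    print(n); p(blobs(s,.036,c,.04,lambda im:(im[...,0]>190)&(im[...,1]>140)))
print("pock"); p(blobs(s,.014,(.61,-.07),.11,lambda im:(hsv(im)[...,2]<130),amin=200))
print("ring holes"); p(blobs(s,.03,(.604,.109),.04,lambda im:(hsv(im)[...,2]<130)))
E
```

```text
blanktop [231 186 107] [ 19 137 231]
blank side? [172  99  53] [ 12 176 172]
wood [173  99  54] [ 11 175 173]
jig [223 179 117] [ 18 121 223]
pocket [82 44 23] [ 11 183  82]
ring [229 225 222] [ 13   8 229]
shadow [87 48 25] [ 11 182  87]
spbar [38 42 41] [83 24 42]
sphandle [74 75 76] [105   7  76]
restwood [193 130  73] [ 14 159 193]
keyhandle [ 6  8 12] [110 128  12]
keyflange [42 33 21] [ 17 128  42]
keyblock [255 220 134] [ 21 121 255]
switch [135 131 130] [  6   9 135]
slot [66 66 66] [ 0  0 66]
b1
   {'ell': (0.4472, 0.1338), 'ab': (26.5, 27.2), 'cen': (0.4472, 0.1338), 'area': 563, 'box': (np.float32(0.4472), np.float32(0.134)), 'sides': (27.2, 26.5), 'ang': 135.0}
b3
   {'ell': (0.451, 0.0356), 'ab': (42.5, 42.8), 'cen': (0.4509, 0.0356), 'area': 1425, 'box': (np.float32(0.4505), np.float32(0.0355)), 'sides': (43.1, 42.4), 'ang': 135.0}
b4
   {'ell': (0.4319, -0.0613), 'ab': (50.0, 51.5), 'cen': (0.4319, -0.0613), 'area': 2018, 'box': (np.float32(0.4322), np.float32(-0.0612)), 'sides': (51.5, 50.5), 'ang': 90.0}
b2
   {'ell': (0.4437, -0.1619), 'ab': (33.9, 40.0), 'cen': (0.
[... 1475 characters left out ...]
es': (9.0, 8.0), 'ang': 90.0}
   {'ell': (0.604, 0.1098), 'ab': (20.6, 21.3), 'cen': (0.604, 0.1098), 'area': 343, 'box': (np.float32(0.6038), np.float32(0.1096)), 'sides': (20.6, 21.5), 'ang': 63.4}
   {'ell': (0.6131, 0.133), 'ab': (7.9, 8.8), 'cen': (0.6131, 0.133), 'area': 54, 'box': (np.float32(0.6131), np.float32(0.1329)), 'sides': (8.1, 8.5), 'ang': 45.0}
   {'ell': (0.6273, 0.1007), 'ab': (7.8, 9.0), 'cen': (0.6273, 0.1007), 'area': 54, 'box': (np.float32(0.6271), np.float32(0.1006)), 'sides': (7.8, 8.8), 'ang': 45.0}
   {'ell': (0.6357, 0.0749), 'ab': (7.7, 22.3), 'cen': (0.6366, 0.0752), 'area': 89, 'box': (np.float32(0.6362), np.float32(0.0743)), 'sides': (7.8, 23.5), 'ang': 39.1}
```

```bash
python3 - <<'E'
from cell import r
from m import *
t=np.load("/tmp/t.npy",allow_pickle=True).item(); s=r.snapshot("side"); np.save("/tmp/s.npy",s,allow_pickle=True)
P=[(.582,-.334,.04),(.455,-.325,.044),(.451,.297,.04)]
rows=[]
for c,hw in((t,30),(s,38)):
    row=[]
    for p in P:
        u,v=px(c,[p])[0].round().astype(int); u=min(max(u,hw),560-hw);v=min(max(v,hw),420-hw); print(u-hw,v-hw,260/(2*hw))
        row.append(cv2.resize(c["img"][v-hw:v+hw,u-hw:u+hw],(260,260),interpolation=cv2.INTER_CUBIC))
    rows.append(np.hstack(row))
cv2.imwrite("pics/mos.png",np.vstack(rows)[:,:,::-1])
p=lambda L:[print("  ",d) for d in L]
bm=lambda im:(im[...,0]>200)&(im[...,1]>155)
for n,c in [("b1",(.445,.131)),("b3",(.451,.035)),("b4",(.432,-.064)),("b2",(.442,-.163))]:
    print(n); p(blobs(s,.036,c,.04,bm)); 
print("b2 top hi");p(blobs(t,.036,(.442,-.163),.04,lambda im:(im[...,0]>200)&(im[...,1]>160)))
print("pock side"); p(blobs(s,.014,(.61,-.07),.11,lambda im:(hsv(im)[...,2]<130),amin=200))
print("ring holes side"); p(blobs(s,.03,(.604,.109),.04,lambda im:(hsv(im)[...,2]<130)))
E
```

```text
385 182 4.333333333333333
386 231 4.333333333333333
134 232 4.333333333333333
305 308 3.4210526315789473
224 317 3.4210526315789473
180 132 3.4210526315789473
b1
b3
b4
b2
b2 top hi
   {'ell': (0.4437, -0.1625), 'ab': (33.1, 38.3), 'cen': (0.4437, -0.1624), 'area': 987, 'box': (np.float32(0.4445), np.float32(-0.1621)), 'sides': (34.8, 38.1), 'ang': 76.5}
pock side
   {'ell': (0.614, -0.1397), 'ab': (29.4, 29.9), 'cen': (0.614, -0.1397), 'area': 688, 'box': (np.float32(0.6138), np.float32(-0.1398)), 'sides': (29.5, 29.3), 'ang': 153.4}
   {'ell': (0.6123, -0.0938), 'ab': (37.1, 37.5), 'cen': (0.6123, -0.0938), 'area': 1093, 'box': (np.float32(0.6122), np.float32(-0.0939)), 'sides': (37.8, 37.1), 'ang': 153.4}
   {'ell': (0.6104, -0.0429), 'ab': (45.0, 45.5), 'cen': (0.6104, -0.0428), 'area': 1608, 'box': (np.float32(0.6105), np.float32(-0.0428)), 'sides': (45.6, 44.9), 'ang': 135.0}
   {'ell': (0.6081, 0.0149), 'ab': (52.4, 52.9), 'cen': (0.6081, 0.0149), 'area': 2176, 'box': (np.float32(0.6078), np.float32(0.014)), 'sides': (52.0, 52.5), 'ang': 0.0}
   {'ell': (0.5567, -0.1924), 'ab':
[... 310 characters left out ...]
1.1}
ring holes side
   {'ell': (0.5684, 0.0743), 'ab': (10.5, 16.3), 'cen': (0.568, 0.0735), 'area': 70, 'box': (np.float32(0.5705), np.float32(0.0765)), 'sides': (14.0, 13.0), 'ang': 90.0}
   {'ell': (0.6034, 0.1079), 'ab': (17.6, 19.4), 'cen': (0.6034, 0.1079), 'area': 266, 'box': (np.float32(0.6031), np.float32(0.1081)), 'sides': (19.1, 18.0), 'ang': 135.0}
   {'ell': (0.6384, 0.0743), 'ab': (9.0, 18.6), 'cen': (0.6389, 0.0746), 'area': 81, 'box': (np.float32(0.6397), np.float32(0.0738)), 'sides': (9.2, 20.2), 'ang': 47.3}
   {'ell': (0.6408, 0.1454), 'ab': (7.3, 11.2), 'cen': (0.6408, 0.1453), 'area': 53, 'box': (np.float32(0.6398), np.float32(0.1442)), 'sides': (9.5, 8.5), 'ang': 90.0}
```

View pics/mos.png

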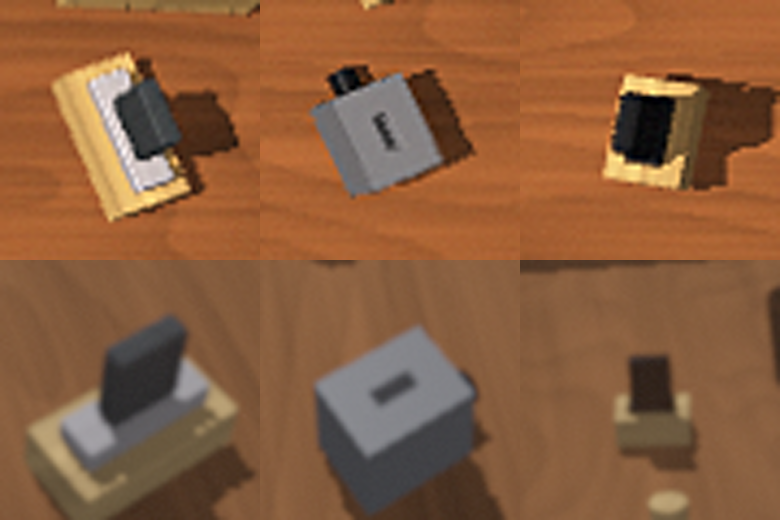

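```bash
python3 - <<'E'
from m import *
t=np.load("/tmp/t.npy",allow_pickle=True).item(); s=np.load("/tmp/s.npy",allow_pickle=True).item()
p=lambda L:[print("  ",{k:d[k] for k in("ell","ab","box","sides","ang","area")}) for d in L if d["area"]>80]
B={"b1":(.447,.133),"b3":(.451,.035),"b4":(.432,-.061),"b2":(.442,-.163)}
for n,c in B.items():
    for nm,k in(("t",t),("s",s)):
        ctr=np.median(rect(k,.036,c[0]-.006,c[0]+.006,c[1]-.006,c[1]+.006).reshape(-1,3),0); print(n,nm,ctr)
        p(blobs(k,.036,c,.035,lambda im:np.abs(im.astype(int)-ctr).sum(2)<(45 if nm=="s" else 60)))
def bl(n,k,z,c,h,f): print(n); p(blobs(k,z,c,h,f))
print("side handle pts",w(s,[(348,330.2)],.08),w(s,[(218,160.7)],.07))
H=lambda im:hsv(im)
bl("sp t",t,.08,(.582,-.335),.05,lambda im:(H(im)[...,1]<50)&(H(im)[...,2]>55)&(H(im)[...,2]<110))
bl("sp s",s,.08,(.582,-.335),.05,lambda im:(H(im)[...,1]<60)&(H(im)[...,2]<110))
bl("sw t",t,.044,(.455,-.325),.05,lambda im:(H(im)[...,1]<40)&(H(im)[...,2]>120))
bl("slot t",t,.044,(.455,-.325),.02,lambda im:(H(im)[...,2]<100))
bl("sw s",s,.044,(.455,-.325),.05,lambda im:(H(im)[...,1]<60)&(H(im)[...,2]>110))
bl("slot s",s,.044,(.455,-.325),.02,lambda im:(H(im)[...,2]<100))
bl("key t",t,.07,(.451,.297),.05,lambda im:(H(im)[...,2]<45))
bl("key s",s,.07,(.451,.297),.05,lambda im:(H(im)[...,2]<60))
E
```

```text
b1 t [237. 196. 117.]
   {'ell': (0.4472, 0.1338), 'ab': (25.2, 26.0), 'box': (np.float32(0.4474), np.float32(0.1339)), 'sides': (26.2, 25.1), 'ang': 135.0, 'area': 511}
b1 s [184. 159. 116.]
   {'ell': (0.4462, 0.1329), 'ab': (22.9, 24.2), 'box': (np.float32(0.4459), np.float32(0.1329)), 'sides': (24.1, 22.7), 'ang': 146.3, 'area': 432}
b3 t [231. 187. 111.]
   {'ell': (0.4509, 0.0355), 'ab': (41.5, 41.9), 'box': (np.float32(0.451), np.float32(0.0355)), 'sides': (42.0, 42.0), 'ang': 90.0, 'area': 1364}
b3 s [180. 155. 113.]
   {'ell': (0.4504, 0.0338), 'ab': (39.1, 41.4), 'box': (np.float32(0.4507), np.float32(0.0338)), 'sides': (39.6, 41.2), 'ang': 28.3, 'area': 1267}
b4 t [228. 182. 108.]
   {'ell': (0.4319, -0.0614), 'ab': (49.1, 51.0), 'box': (np.float32(0.4322), np.float32(-0.0615)), 'sides': (51.0, 49.5), 'ang': 90.0, 'area': 1963}
b4 s [179. 154. 111.]
   {'ell': (0.4311, -0.0634), 'ab': (47.4, 49.3), 'box': (np.float32(0.4307), np.float32(-0.0634)), 'sides': (48.5, 48.3), 'ang': 153.4, 'area': 1835}
b2 t [236. 196. 117.]
   {'ell': (0.444, -0.1634), 'ab': (32.9, 35.1), 'box'
[... 890 characters left out ...]
at32(0.4562), np.float32(-0.3216)), 'sides': (7.9, 21.7), 'ang': 17.4, 'area': 113}
sw s
   {'ell': (0.4557, -0.3238), 'ab': (51.1, 66.7), 'box': (np.float32(0.4557), np.float32(-0.3239)), 'sides': (45.0, 57.6), 'ang': 22.2, 'area': 2461}
slot s
   {'ell': (0.4557, -0.3241), 'ab': (8.3, 22.7), 'box': (np.float32(0.4557), np.float32(-0.3241)), 'sides': (8.1, 19.5), 'ang': 21.8, 'area': 137}
key t
   {'ell': (0.4503, 0.2921), 'ab': (32.0, 41.1), 'box': (np.float32(0.4497), np.float32(0.2928)), 'sides': (37.1, 30.0), 'ang': 173.5, 'area': 952}
key s
   {'ell': (0.4501, 0.2719), 'ab': (29.7, 60.0), 'box': (np.float32(0.4504), np.float32(0.2719)), 'sides': (27.3, 50.3), 'ang': 87.0, 'area': 1278}
```

Request:
{"name": "carry_out", "arguments": {"plan": [0, 0.26, 0.3, 0, 1.19, 0, 0.26, 0.3, 0, 1.19, 0, 0.26, 0.3, 0, 1.19, 0, 0.26, 0.3, 0, 1.19, 0, 0.26, 0.3, 0, 1.19, 0, 0.26, 0.3, 0, 1.19, 0, 0.26, 0.3, 0, 1.19, 0, 0.26, 0.3, 0, 1.19, 0, 0.26, 0.3, 0, 1.19, 0, 0.206, 0.736, -0.08, 1.19, 0, 0.206, 0.736, -0.08, 1.19, 0, 0.206, 0.736, -0.08, 1.19, 0, 0.206, 0.736, -0.08, 1.19, 0, 0.206, 0.736, -0.08, 1.19, 0, 0.206, 0.736, -0.08, 1.19, 0, 0.206, 0.736, -0.08, 1.19, 0, 0.206, 0.736, -0.08, 1.19, 0, 0.206, 0.736, -0.08, 1.19, 0, 0.206, 0.736, -0.08, 1.19, 0, 0.206, 0.736, -0.08, 1.19], "force": 20}}

```text
clock: 1.87
tool_pos: [0.4469, 0.1309, 0.1471]
tcp_rot: [0.707, 0.0, 0.707, -0.001]
contact_force: [0.5, -0.5, 0.5]
grip_width: 0.996
```

Request:
{"name": "carry_out", "arguments": {"plan": [0, 0, 0.0013, -0.134, 0, 0, 0, 0.0013, -0.134, 0, 0, 0, 0.0013, -0.134, 0, 0, 0, 0.0013, -0.134, 0, 0, 0, 0.0013, -0.134, 0, 0, 0, 0.0013, -0.134, 0, 1, 0, 0.0013, -0.134, 0, 1, 0, 0.0013, -0.134, 0, 1, 0, 0.0013, -0.134, 0, 1, 0, 0.0013, -0.134, 0, 1, 0, 0.0013, -0.134, 0, 1, 0, 0.0013, -0.134, 0, 1, 0, 0.0013, -0.134, 0, 1, 0, 0.0013, -0.134, 0], "force": 20}}

```text
clock: 3.03
tool_pos: [0.4473, 0.1307, 0.0133]
tcp_rot: [0.707, 0.0, 0.707, -0.0]
contact_force: [-0.5, 0.6, -1.2]
grip_width: 0.47
```

Request:
{"name": "carry_out", "arguments": {"plan": [1, 0, 0, 0, 0, 1, 0, 0, 0, 0, 1, 0, 0, 0, 0, 1, 0, 0, 0, 0, 1, 0, 0, 0, 0, 1, 0, 0, 0, 0]}}

```text
clock: 3.53
tool_pos: [0.4472, 0.1307, 0.0132]
tcp_rot: [0.707, 0.0, 0.707, -0.0]
contact_force: [-0.1, 0.1, -0.6]
grip_width: 0.298
```

```bash
python3 - <<'E'
from cell import r
o=r.get_obs();print(o["clock"],o["tool_pos"],o["grip_width"],o["contact_force"],o["qvel"].round(3))
E
```

```text
3.5333 [0.44719934 0.13070991 0.01319376] 0.2979794869382129 [-0.11824437  0.09197234 -0.62962851] [ 0.    -0.     0.    -0.002 -0.    -0.     0.001]
```

Request:
{"name": "carry_out", "arguments": {"plan": [1, 0, 0, 0.06, 0, 1, 0, 0, 0.06, 0, 1, 0.1674, -0.2718, 0.06, 0, 1, 0.1674, -0.2718, 0.06, 0, 1, 0.1674, -0.2718, 0.06, 0, 1, 0.1674, -0.2718, 0.06, 0, 1, 0.1674, -0.2718, 0.06, 0, 1, 0.1674, -0.2718, 0.06, 0, 1, 0.1674, -0.2718, 0.06, 0, 1, 0.1674, -0.2718, 0.06, 0, 1, 0.1674, -0.2718, 0.06, 0, 1, 0.1674, -0.2718, 0.025, 0, 1, 0.1674, -0.2718, 0.025, 0, 1, 0.1674, -0.2718, 0.025, 0]}}

```text
clock: 4.7
tool_pos: [0.6124, -0.1404, 0.0364]
tcp_rot: [0.705, 0.001, 0.709, 0.0]
contact_force: [-0.8, 0.9, -0.3]
grip_width: 0.298
```

```bash
cat > look.py <<'E'
from cell import r
from m import *
def crop(name,k,P,hw,size=390):
    u,v=px(k,[P])[0].round().astype(int); u=min(max(u,hw),560-hw);v=min(max(v,hw),420-hw); print(name,"org",u-hw,v-hw,"scale",size/2/hw)
    return cv2.resize(k["img"][v-hw:v+hw,u-hw:u+hw],(size,size),interpolation=cv2.INTER_CUBIC)
def pair(name,P,hw=40):
    t,s=r.snapshot("top"),r.snapshot("side")
    cv2.imwrite(f"pics/{name}.png",np.hstack([crop("top",t,P,hw),crop("side",s,P,hw)])[:,:,::-1]); return t,s
def obs():
    o=r.get_obs(); print(round(o["clock"],2),o["tool_pos"].round(4),round(o["grip_width"],3),o["contact_force"].round(1))
E
python3 - <<'E'
from look import *
obs(); pair("p1",(.6145,-.1385,.04))
E
```

```text
4.7 [ 0.6124 -0.1404  0.0364] 0.298 [-0.8  0.9 -0.3]
top org 299 159 scale 4.875
side org 283 223 scale 4.875
```

View pics/p1.png

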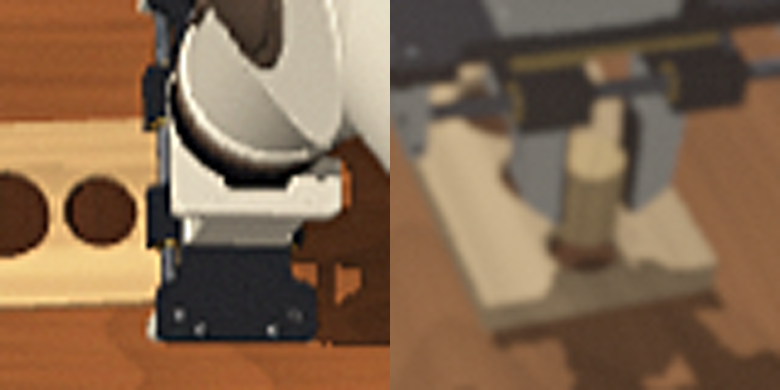

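Request:
{"name": "carry_out", "arguments": {"plan": [1, 0, 0, 0, 0, 1, 0, 0, 0, 0, 1, 0, 0, 0, 0]}}

```text
clock: 5.05
tool_pos: [0.6154, -0.141, 0.0394]
tcp_rot: [0.708, -0.0, 0.707, -0.0]
contact_force: [0.9, -0.7, -0.4]
grip_width: 0.301
```

```bash
python3 - <<'E'
from look import *
obs(); s=r.snapshot("side")
for z in(.059,):
  ctr=np.median(rect(s,z,.612,.617,-.142,-.136).reshape(-1,3),0);print(ctr)
  for d in blobs(s,z,(.6145,-.1385),.03,lambda im:np.abs(im.astype(int)-ctr).sum(2)<45): print(d)
print(w(s,[(325.5,254.8)],.059),w(s,[(323.6,271.8)],.023))
E
```

```text
5.05 [ 0.6154 -0.141   0.0394] 0.301 [ 0.9 -0.7 -0.4]
[191. 166. 123.]
{'ell': (0.6216, -0.1302), 'ab': (18.2, 44.1), 'cen': (0.6215, -0.1304), 'area': 542, 'box': (np.float32(0.6217), np.float32(-0.1269)), 'sides': (19.4, 43.0), 'ang': 74.6}
[[ 0.61827188 -0.13773249  0.059     ]] [[ 0.61455882 -0.14641356  0.023     ]]
```

Request:
{"name": "carry_out", "arguments": {"plan": [1, -0.0006, 0, 0, 0, 1, -0.0006, 0, -0.008, 0, 1, -0.0006, 0, -0.012, 0, 1, -0.0006, 0, -0.015, 0, 1, -0.0006, 0, -0.018, 0, 1, -0.0006, 0, -0.018, 0, 1, -0.0006, 0, -0.018, 0]}}

```text
clock: 5.68
tool_pos: [0.614, -0.141, 0.02]
tcp_rot: [0.707, 0.0, 0.707, -0.0]
contact_force: [0.3, 0.4, 0.4]
grip_width: 0.299
```

Request:
{"name": "carry_out", "arguments": {"plan": [0.55, 0, 0, 0, 0, 0.55, 0, 0, 0, 0, 0.55, 0, 0, 0, 0, 0.3, 0, 0, 0.03, 0, 0, 0, 0, 0.08, 0, 0, -0.06, -0.01, 0.08, 0, 0, -0.11, -0.02, 0.08, 0, 0, -0.17, -0.023, 0.08, 0, 0, -0.17, -0.023, 0.08, 0, 0, -0.17, -0.023, 0.08, 0, 0, -0.17, -0.023, 0.08, 0]}}

```text
clock: 6.6
tool_pos: [0.4402, -0.1653, 0.0999]
tcp_rot: [0.706, 0.001, 0.708, -0.002]
contact_force: [-0.6, 0.1, 1.0]
grip_width: 0.968
```

```bash
cat >> look.py <<'E'
B={1:(.4467,.1333),2:(.4438,-.1643),3:(.4506,.0347),4:(.4315,-.0624)}
def blank(n,t,s,c=None,z=.036,half=.045):
    D={1:28,2:36,3:44,4:52}[n]; c=c or B[n]
    for nm,k in(("t",t),("s",s)):
        ctr=np.array([232,187,112] if nm=="t" else [184,158,115])
        for d in blobs(k,z,c,half,lambda im:np.abs(im.astype(int)-ctr).sum(2)<60):
            if d["area"]>.25*D*D: print(n,nm,d["ell"],d["ab"],d["area"])
E
python3 - <<'E'
from look import *
obs(); t,s=r.snapshot("top"),r.snapshot("side")
for n in(2,3,4): blank(n,t,s)
blank(1,t,s,(.6145,-.1385),.043)
cv2.imwrite("pics/a.png",np.hstack([cv2.resize(k["img"],None,fx=.71,fy=.71) for k in(t,s)])[:,:,::-1])
E
```

```text
6.6 [ 0.4402 -0.1653  0.0999] 0.968 [-0.6  0.1  1. ]
2 s (0.4437, -0.1652) (33.7, 35.1) 927
3 t (0.4509, 0.0354) (41.1, 41.5) 1336
3 s (0.4501, 0.0247) (20.2, 42.7) 629
4 t (0.4319, -0.0615) (48.1, 50.5) 1904
4 s (0.431, -0.0633) (48.4, 50.5) 1918
1 t (0.6087, -0.1267) (66.2, 101.8) 3923
1 s (0.5803, -0.1381) (26.8, 102.6) 1602
1 s (0.6286, -0.1361) (47.2, 98.5) 3096
```

View pics/a.png

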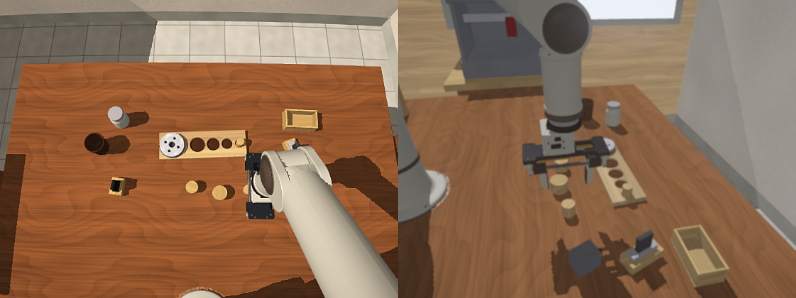

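Request:
{"name": "carry_out", "arguments": {"plan": [0.4, 0, 0, -0.04, 0, 0.4, 0, 0, -0.087, 0, 0.4, 0, 0, -0.087, 0, 0.4, 0, 0, -0.087, 0, 1, 0, 0, -0.087, 0, 1, 0, 0, -0.087, 0, 1, 0, 0, -0.087, 0, 1, 0, 0, -0.087, 0, 1, 0, 0, -0.087, 0, 1, 0, 0, -0.087, 0, 1, 0, 0, -0.087, 0, 1, 0, 0, -0.087, 0]}}

```text
clock: 7.7
tool_pos: [0.4449, -0.1648, 0.0144]
tcp_rot: [0.708, -0.0, 0.707, -0.001]
contact_force: [-0.7, -0.3, 8.2]
grip_width: 0.389
```

Request:
{"name": "carry_out", "arguments": {"plan": [1, 0, 0, 0.03, 0, 1, 0, 0, 0.05, 0, 1, 0.1686, 0.0717, 0.05, 0, 1, 0.1686, 0.0717, 0.05, 0, 1, 0.1686, 0.0717, 0.05, 0, 1, 0.1686, 0.0717, 0.05, 0, 1, 0.1686, 0.0717, 0.05, 0, 1, 0.1686, 0.0717, 0.05, 0, 1, 0.1686, 0.0717, 0.05, 0, 1, 0.1686, 0.0717, 0.02, 0, 1, 0.1686, 0.0717, 0.02, 0, 1, 0.1686, 0.0717, 0.02, 0, 1, 0.1686, 0.0717, 0.02, 0]}}

```text
clock: 8.78
tool_pos: [0.6117, -0.0933, 0.0336]
tcp_rot: [0.707, 0.001, 0.707, -0.001]
contact_force: [-0.4, -0.4, 0.2]
grip_width: 0.387
```

Request:
{"name": "carry_out", "arguments": {"plan": [1, 0.001, 0, 0, 0, 1, 0.001, 0, -0.005, 0, 1, 0.001, 0, -0.009, 0, 1, 0.001, 0, -0.013, 0, 1, 0.001, 0, -0.013, 0, 1, 0.001, 0, -0.013, 0, 1, 0.001, 0, -0.013, 0]}}

```text
clock: 9.37
tool_pos: [0.6143, -0.0926, 0.0207]
tcp_rot: [0.708, 0.0, 0.707, -0.001]
contact_force: [0.2, -0.7, 5.0]
grip_width: 0.384
```

Request:
{"name": "carry_out", "arguments": {"plan": [0.4, 0, 0, 0, 0, 0.4, 0, 0, 0, 0, 0.4, 0, 0, 0, 0, 0.3, 0, 0, 0.03, 0, 0.25, 0, 0, 0.08, 0, 0.25, -0.06, 0.04, 0.08, 0, 0.25, -0.163, 0.1273, 0.08, 0, 0.25, -0.163, 0.1273, 0.08, 0, 0.25, -0.163, 0.1273, 0.08, 0, 0.25, -0.163, 0.1273, 0.08, 0, 0.25, -0.163, 0.1273, 0.08, 0, 0.25, -0.163, 0.1273, 0.08, 0]}}

```text
clock: 10.37
tool_pos: [0.4486, 0.0361, 0.1002]
tcp_rot: [0.707, -0.002, 0.707, 0.001]
contact_force: [0.9, -0.4, 0.5]
grip_width: 0.751
```

```bash
python3 - <<'E'
from look import *
obs(); t,s=pair("p2",(.613,-.09,.03),32)
for n in(3,4): blank(n,t,s)
E
```

```text
10.37 [0.4486 0.0361 0.1002] 0.751 [ 0.9 -0.4  0.5]
top org 287 168 scale 6.09375
side org 283 220 scale 6.09375
3 s (0.4503, 0.0343) (42.1, 42.5) 1403
```

View pics/p2.png

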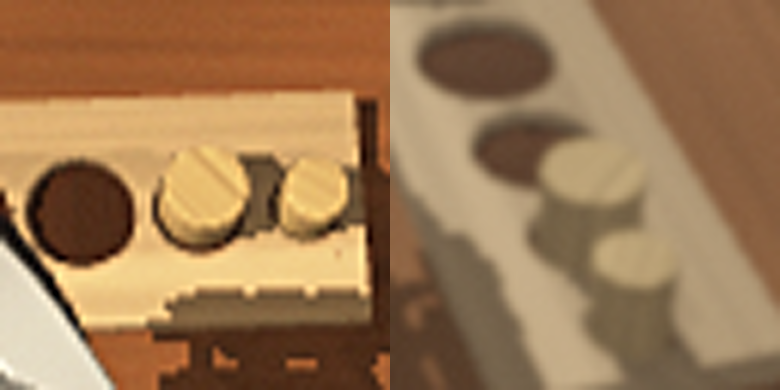

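Request:
{"name": "carry_out", "arguments": {"plan": [0.25, 0, 0, -0.04, 0, 0.25, 0, 0, -0.087, 0, 0.25, 0, 0, -0.087, 0, 0.25, 0, 0, -0.087, 0, 1, 0, 0, -0.087, 0, 1, 0, 0, -0.087, 0, 1, 0, 0, -0.087, 0, 1, 0, 0, -0.087, 0, 1, 0, 0, -0.087, 0, 1, 0, 0, -0.087, 0, 1, 0, 0, -0.087, 0, 1, 0, 0, -0.087, 0, 1, 0, 0, -0.087, 0]}}

```text
clock: 11.55
tool_pos: [0.4519, 0.0346, 0.0146]
tcp_rot: [0.708, 0.0, 0.706, -0.001]
contact_force: [-1.4, -0.5, 10.0]
grip_width: 0.471
```

Request:
{"name": "carry_out", "arguments": {"plan": [1, 0, 0, 0.03, 0, 1, 0, 0, 0.06, 0, 1, 0.1594, -0.0765, 0.06, 0, 1, 0.1594, -0.0765, 0.06, 0, 1, 0.1594, -0.0765, 0.06, 0, 1, 0.1594, -0.0765, 0.06, 0, 1, 0.1594, -0.0765, 0.06, 0, 1, 0.1594, -0.0765, 0.06, 0, 1, 0.1594, -0.0765, 0.06, 0, 1, 0.1594, -0.0765, 0.02, 0, 1, 0.1594, -0.0765, 0.02, 0, 1, 0.1594, -0.0765, 0.02, 0, 1, 0.1594, -0.0765, 0.02, 0, 1, 0.1594, -0.0765, 0.02, 0]}}

```text
clock: 12.72
tool_pos: [0.6103, -0.0409, 0.0349]
tcp_rot: [0.708, -0.0, 0.707, 0.0]
contact_force: [-0.8, 1.1, -0.6]
grip_width: 0.473
```

Request:
{"name": "carry_out", "arguments": {"plan": [1, 0.001, -0.001, 0, 0, 1, 0.001, -0.001, -0.005, 0, 1, 0.001, -0.001, -0.009, 0, 1, 0.001, -0.001, -0.013, 0, 1, 0.001, -0.001, -0.014, 0, 1, 0.001, -0.001, -0.014, 0, 1, 0.001, -0.001, -0.014, 0]}}

```text
clock: 13.3
tool_pos: [0.6114, -0.0428, 0.0206]
tcp_rot: [0.707, -0.0, 0.707, -0.001]
contact_force: [-4.9, -1.5, 12.1]
grip_width: 0.475
```

Request:
{"name": "carry_out", "arguments": {"plan": [0.3, 0, 0, 0, 0, 0.3, 0, 0, 0, 0, 0.3, 0, 0, 0, 0, 0.3, 0, 0, 0.03, 0, 0.15, 0, 0, 0.08, 0, 0.15, -0.06, -0.01, 0.08, 0, 0.15, -0.18, -0.0196, 0.08, 0, 0.15, -0.18, -0.0196, 0.08, 0, 0.15, -0.18, -0.0196, 0.08, 0, 0.15, -0.18, -0.0196, 0.08, 0, 0.15, -0.18, -0.0196, 0.08, 0, 0.15, -0.18, -0.0196, 0.08, 0]}}

```text
clock: 14.3
tool_pos: [0.4307, -0.0629, 0.0994]
tcp_rot: [0.707, 0.0, 0.707, -0.001]
contact_force: [0.8, 0.2, -0.0]
grip_width: 0.851
```

```bash
python3 - <<'E'
from look import *
obs(); t,s=pair("p3",(.53,-.07,.03),50)
blank(4,t,s); blank(3,t,s,(.611,-.042),.043)
E
```

```text
14.3 [ 0.4307 -0.0629  0.0994] 0.851 [ 0.8  0.2 -0. ]
top org 262 182 scale 3.9
side org 224 201 scale 3.9
4 s (0.4312, -0.063) (49.2, 50.6) 1954
3 t (0.609, -0.0434) (89.6, 102.1) 5343
3 s (0.5748, -0.0367) (21.0, 98.3) 908
3 s (0.6221, -0.0434) (56.3, 92.1) 3222
```

View pics/p3.png

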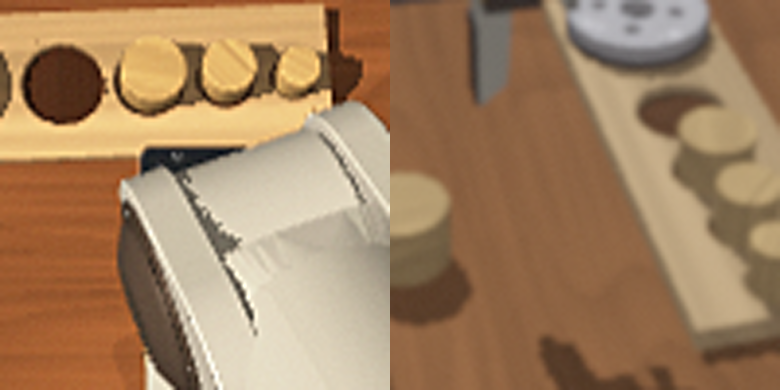

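Three blanks stand in their pockets; b4 is unmoved. Grasp b4.

Request:
{"name": "carry_out", "arguments": {"plan": [0.15, 0.0005, 0, -0.04, 0, 0.15, 0.0005, 0, -0.085, 0, 0.15, 0.0005, 0, -0.085, 0, 0.15, 0.0005, 0, -0.085, 0, 1, 0.0005, 0, -0.085, 0, 1, 0.0005, 0, -0.085, 0, 1, 0.0005, 0, -0.085, 0, 1, 0.0005, 0, -0.085, 0, 1, 0.0005, 0, -0.085, 0, 1, 0.0005, 0, -0.085, 0, 1, 0.0005, 0, -0.085, 0, 1, 0.0005, 0, -0.085, 0, 1, 0.0005, 0, -0.085, 0]}}

```text
clock: 15.48
tool_pos: [0.4326, -0.0628, 0.0156]
tcp_rot: [0.708, -0.0, 0.706, -0.001]
contact_force: [-1.4, 0.4, 10.2]
grip_width: 0.559
```

Request:
{"name": "carry_out", "arguments": {"plan": [1, 0, 0, 0.03, 0, 1, 0, 0, 0.06, 0, 1, 0.1764, 0.0777, 0.06, 0, 1, 0.1764, 0.0777, 0.06, 0, 1, 0.1764, 0.0777, 0.06, 0, 1, 0.1764, 0.0777, 0.06, 0, 1, 0.1764, 0.0777, 0.06, 0, 1, 0.1764, 0.0777, 0.06, 0, 1, 0.1764, 0.0777, 0.06, 0, 1, 0.1764, 0.0777, 0.06, 0, 1, 0.1764, 0.0777, 0.02, 0, 1, 0.1764, 0.0777, 0.02, 0, 1, 0.1764, 0.0777, 0.02, 0, 1, 0.1764, 0.0777, 0.02, 0]}}

```text
clock: 16.65
tool_pos: [0.6072, 0.0147, 0.035]
tcp_rot: [0.707, 0.0, 0.707, -0.001]
contact_force: [-0.0, -0.3, -0.3]
grip_width: 0.56
```

Request:
{"name": "carry_out", "arguments": {"plan": [1, 0.0013, 0, 0, 0, 1, 0.0013, 0, -0.005, 0, 1, 0.0013, 0, -0.009, 0, 1, 0.0013, 0, -0.013, 0, 1, 0.0013, 0, -0.014, 0, 1, 0.0013, 0, -0.014, 0, 1, 0.0013, 0, -0.014, 0]}}

```text
clock: 17.23
tool_pos: [0.6086, 0.0163, 0.021]
tcp_rot: [0.707, 0.0, 0.707, -0.0]
contact_force: [-4.9, 1.4, 7.8]
grip_width: 0.57
```

Request:
{"name": "carry_out", "arguments": {"plan": [0.2, 0, 0, 0, 0, 0.2, 0, 0, 0, 0, 0.2, 0, 0, 0, 0, 0.2, 0, 0, 0.03, 0, 0.2, 0, 0, 0.07, 0, 0.3, 0, 0, 0.11, 0, 0.4, 0, 0, 0.13, 0, 0.5, 0, 0, 0.13, 0]}}

```text
clock: 17.9
tool_pos: [0.6133, 0.0161, 0.156]
tcp_rot: [0.711, 0.001, 0.704, -0.0]
contact_force: [0.9, -0.3, 1.4]
grip_width: 0.632
```

```bash
python3 - <<'E'
from look import *
obs(); t,s=r.snapshot("top"),r.snapshot("side")
a=rect(t,.036,.53,.64,-.40,-.27,.33); b=rect(s,.08,.53,.64,-.40,-.27,.33)
cv2.imwrite("pics/sp.png",np.hstack([a,b])[:,:,::-1]); print(a.shape)
H=hsv
for nm,k,lo in(("t",t,150),("s",s,95)):
  for d in blobs(k,.036,(.582,-.334),.055,lambda im:(H(im)[...,1]<45)&(H(im)[...,2]>lo)): print(nm,d)
E
```

```text
17.9 [0.6133 0.0161 0.156 ] 0.632 [ 0.9 -0.3  1.4]
(334, 394, 3)
t {'ell': (0.5377, -0.362), 'ab': (9.1, 32.1), 'cen': (0.5383, -0.3635), 'area': 73, 'box': (np.float32(0.5374), np.float32(-0.3633)), 'sides': (9.2, 35.0), 'ang': 48.0}
t {'ell': (0.5626, -0.3344), 'ab': (3.9, 10.0), 'cen': (0.5624, -0.3342), 'area': 23, 'box': (np.float32(0.5622), np.float32(-0.3347)), 'sides': (9.6, 4.4), 'ang': 163.3}
t {'ell': (0.5637, -0.3405), 'ab': (5.5, 9.0), 'cen': (0.5636, -0.3411), 'area': 25, 'box': (np.float32(0.5639), np.float32(-0.3408)), 'sides': (5.5, 10.1), 'ang': 14.0}
t {'ell': (0.5965, -0.313), 'ab': (8.0, 12.7), 'cen': (0.5966, -0.3137), 'area': 32, 'box': (np.float32(0.5969), np.float32(-0.3136)), 'sides': (8.3, 14.3), 'ang': 32.0}
t {'ell': (0.5554, -0.304), 'ab': (54.8, 104.5), 'cen': (0.555, -0.303), 'area': 2965, 'box': (np.float32(0.5708), np.float32(-0.3143)), 'sides': (70.5, 87.5), 'ang': 0.0}
t {'ell': (0.629, -0.2863), 'ab': (4.1, 13.5), 'cen': (0.629, -0.2859), 'area': 20, 'box': (np.float32(0.6285), np.float32(-0.2862)), 'sides': (4.2, 15.0), 'ang': 39.8}
s {'ell': (0.5796, -0.3417), 'ab': (30.4, 82.3), 'cen': (0.578, -0.3454), 'area': 1211, 'box': (np.float32(0.5821), np.float32(-0.3404)), 'sides': (28.4, 76.9), 'ang': 19.6}
```

View pics/sp.png

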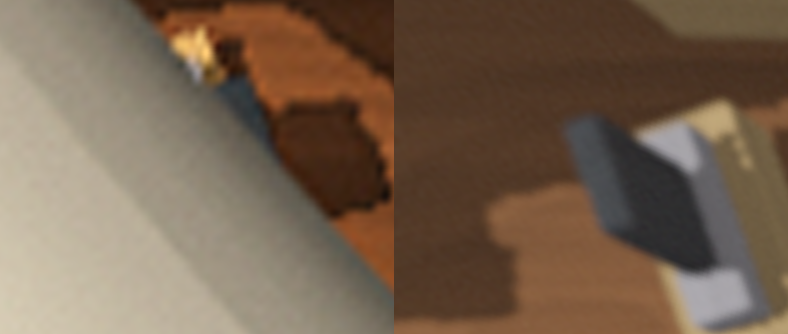

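Request:
{"name": "carry_out", "arguments": {"plan": [0.5, -0.0256, -0.353, -0.01, -1.187, 0.5, -0.0256, -0.353, -0.01, -1.187, 0.5, -0.0256, -0.353, -0.01, -1.187, 0.5, -0.0256, -0.353, -0.01, -1.187, 0.5, -0.0256, -0.353, -0.01, -1.187, 0.5, -0.0256, -0.353, -0.01, -1.187, 0.5, -0.0256, -0.353, -0.01, -1.187, 0.5, -0.0256, -0.353, -0.01, -1.187, 0.5, -0.0256, -0.353, -0.01, -1.187, 0.5, -0.0256, -0.353, -0.01, -1.187, 0.5, -0.0256, -0.353, -0.01, -1.187, 0.5, -0.0256, -0.353, -0.01, -1.187, 0.5, -0.0256, -0.353, -0.01, -1.187]}}

```text
clock: 19.08
tool_pos: [0.5836, -0.3354, 0.139]
tcp_rot: [0.586, 0.395, 0.588, -0.394]
contact_force: [-0.4, 0.2, -0.1]
grip_width: 0.499
```

```bash
python3 - <<'E'
from look import *
obs(); print(r.get_obs()["tcp_rot"].round(3)); t,s=pair("sp2",(.575,-.337,.08),40)
for n,z in((1,.043),(2,.043),(3,.043),(4,.043)): pass
E
```

```text
19.08 [ 0.5836 -0.3354  0.139 ] 0.499 [-0.4  0.2 -0.1]
[ 0.586  0.395  0.588 -0.394]
top org 382 171 scale 4.875
side org 303 291 scale 4.875
```

View pics/sp2.png

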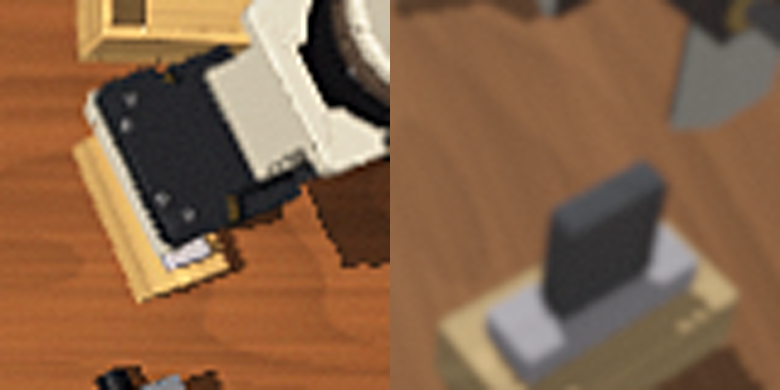

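```bash
python3 - <<'E'
from m import *
t=np.load("/tmp/t.npy",allow_pickle=True).item(); s=np.load("/tmp/s.npy",allow_pickle=True).item()
def leftedge(k,z,f,rows,side=0):
    im=rect(k,z,.53,.64,-.40,-.27,.5); m=f(hsv(im)); pts=[]
    for v in rows:
        c=np.flatnonzero(m[v]); 
        if len(c): pts.append((c[-1 if side else 0],v))
    pts=np.float32(pts); vx,vy,x0,y0=cv2.fitLine(pts,cv2.DIST_HUBER,0,.01,.01).ravel(); return round(float(np.degrees(np.arctan2(vx,vy)))%180,1),len(pts),round(.64-y0*.0005,4),round(-.27-x0*.0005,4)
wood=lambda h:(h[...,0]>13)&(h[...,2]>180)&(h[...,1]>70)
white=lambda h:(h[...,1]<45)&(h[...,2]>130)
dark=lambda h:(h[...,1]<60)&(h[...,2]<110)
for r0,r1 in((60,140),(80,150)):
  print("wood",leftedge(t,.024,wood,range(r0,r1)),"white",leftedge(t,.036,white,range(r0,r1)))
for r0,r1 in((60,120),(70,110)):
  print("dark L",leftedge(t,.08,dark,range(r0,r1)),"dark R",leftedge(t,.08,dark,range(r0,r1),1))
im=rect(t,.08,.53,.64,-.40,-.27,.33); ims=rect(s,.08,.53,.64,-.40,-.27,.33)
cv2.imwrite("pics/sp3.png",np.hstack([im,ims])[:,:,::-1])
E
```

```text
wood (19.2, 80, np.float32(0.59), np.float32(-0.3005)) white (19.8, 80, np.float32(0.5903), np.float32(-0.3182))
wood (20.1, 70, np.float32(0.5827), np.float32(-0.303)) white (19.8, 70, np.float32(0.5827), np.float32(-0.321))
dark L (137.1, 46, np.float32(0.5928), np.float32(-0.3164)) dark R (21.1, 46, np.float32(0.5913), np.float32(-0.3388))
dark L (125.1, 36, np.float32(0.5953), np.float32(-0.3182)) dark R (23.9, 36, np.float32(0.5953), np.float32(-0.3373))
```

View pics/sp3.png

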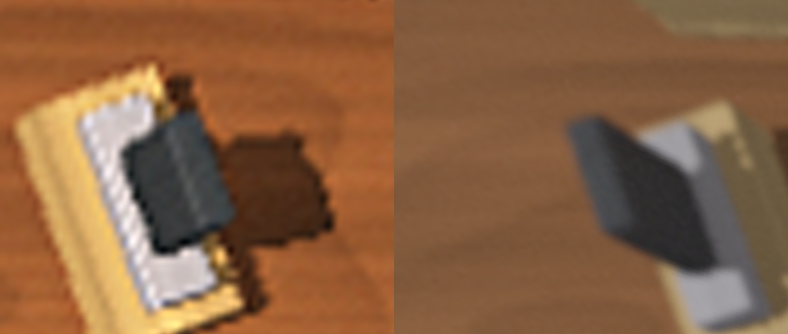

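Request:
{"name": "carry_out", "arguments": {"plan": [0.5, 0.001, 0, 0, -0.035, 0.5, 0.001, 0, -0.04, -0.035, 0.5, 0.001, 0, -0.08, -0.035, 0.5, 0.001, 0, -0.096, -0.035, 0.5, 0.001, 0, -0.096, -0.035, 0.5, 0.001, 0, -0.096, -0.035, 1, 0.001, 0, -0.096, -0.035, 1, 0.001, 0, -0.096, -0.035, 1, 0.001, 0, -0.096, -0.035, 1, 0.001, 0, -0.096, -0.035, 1, 0.001, 0, -0.096, -0.035, 1, 0.001, 0, -0.096, -0.035, 1, 0.001, 0, -0.096, -0.035, 1, 0.001, 0, -0.096, -0.035, 1, 0.001, 0, -0.096, -0.035], "force": 45}}

```text
clock: 20.43
tool_pos: [0.5851, -0.3376, 0.0452]
tcp_rot: [0.579, 0.406, 0.579, -0.406]
contact_force: [-1.5, 0.5, 6.5]
grip_width: 0.153
```

Request:
{"name": "carry_out", "arguments": {"plan": [1, 0, 0, 0.03, 0, 1, 0, 0, 0.07, 0, 1, 0, 0, 0.1, 0, 1, 0.0195, 0.4464, 0.1, 0.85, 1, 0.0195, 0.4464, 0.1, 0.85, 1, 0.0195, 0.4464, 0.1, 0.85, 1, 0.0195, 0.4464, 0.1, 0.85, 1, 0.0195, 0.4464, 0.1, 0.85, 1, 0.0195, 0.4464, 0.1, 0.85, 1, 0.0195, 0.4464, 0.1, 0.85, 1, 0.0195, 0.4464, 0.1, 0.85, 1, 0.0195, 0.4464, 0.1, 0.85, 1, 0.0195, 0.4464, 0.1, 0.85, 1, 0.0195, 0.4464, 0.1, 0.85, 1, 0.0195, 0.4464, 0.1, 0.85, 1, 0.0195, 0.4464, 0.03, 0.85, 1, 0.0195, 0.4464, 0.03, 0.85, 1, 0.0195, 0.4464, 0.03, 0.85, 1, 0.0195, 0.4464, 0.03, 0.85]}}

```text
clock: 22.02
tool_pos: [0.6022, 0.108, 0.0724]
tcp_rot: [0.693, 0.131, 0.696, -0.132]
contact_force: [-0.3, -0.4, -1.1]
grip_width: 0.151
```

```bash
python3 - <<'E'
from look import *
obs(); print(r.get_obs()["tcp_rot"].round(3)); t,s=pair("rg",(.604,.109,.04),30)
E
```

```text
22.02 [0.6022 0.108  0.0724] 0.151 [-0.3 -0.4 -1.1]
[ 0.693  0.131  0.696 -0.132]
top org 211 172 scale 6.5
side org 257 169 scale 6.5
```

View pics/rg.png

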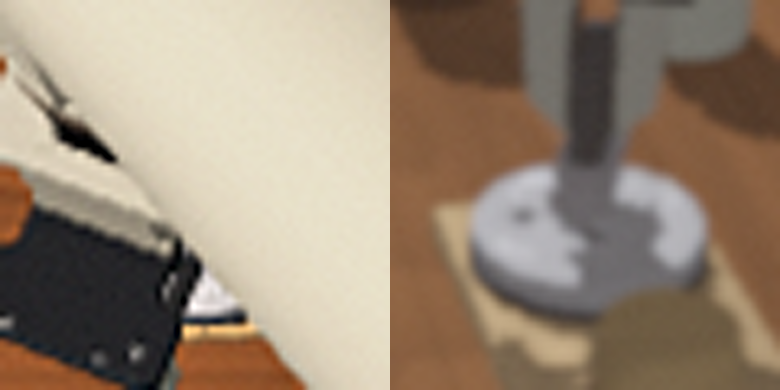

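Request:
{"name": "carry_out", "arguments": {"plan": [1, 0.0005, 0, 0, 0, 1, 0.0005, 0, 0, 0, 1, 0.0005, 0, -0.005, 0, 1, 0.0005, 0, -0.01, 0, 1, 0.0005, 0, -0.014, 0, 1, 0.0005, 0, -0.014, 0]}}

```text
clock: 22.62
tool_pos: [0.6038, 0.1085, 0.0591]
tcp_rot: [0.694, 0.131, 0.695, -0.131]
contact_force: [-0.7, -0.6, -2.4]
grip_width: 0.151
```

Request:
{"name": "carry_out", "arguments": {"plan": [1, 0.0008, 0.0003, 0, 0, 1, 0.0008, 0.0003, -0.002, 0, 1, 0.0008, 0.0003, -0.003, 0, 1, 0.0008, 0.0003, -0.004, 0, 1, 0.0008, 0.0003, -0.004, 0]}}

```text
clock: 23.03
tool_pos: [0.6053, 0.1092, 0.056]
tcp_rot: [0.695, 0.131, 0.695, -0.131]
contact_force: [-0.2, -0.3, -1.6]
grip_width: 0.149
```

```bash
python3 - <<'E'
from look import *
obs(); o=r.get_obs(); print(o["ft_torque"].round(2),o["tcp_rot"].round(3))
E
```

```text
23.03 [0.6053 0.1092 0.056 ] 0.149 [-0.2 -0.3 -1.6]
[-0.03 -0.02 -0.02] [ 0.695  0.131  0.695 -0.131]
```

Request:
{"name": "carry_out", "arguments": {"plan": [1, 0, 0, -0.002, 0, 1, 0, 0, -0.004, 0, 1, 0, 0, -0.005, 0, 1, 0, 0, -0.0055, 0, 1, 0, 0, -0.0055, 0, 1, 0, 0, -0.0055, 0]}}

```text
clock: 23.53
tool_pos: [0.6054, 0.1091, 0.0511]
tcp_rot: [0.695, 0.131, 0.695, -0.131]
contact_force: [-2.4, -1.7, 4.6]
grip_width: 0.149
```

```bash
python3 - <<'E'
from look import *
obs(); o=r.get_obs(); print(o["ft_torque"].round(2),o["tcp_rot"].round(3))
E
```

```text
23.53 [0.6054 0.1091 0.0511] 0.149 [-2.4 -1.7  4.6]
[-0.14  0.53  0.05] [ 0.695  0.131  0.695 -0.131]
```

Request:
{"name": "carry_out", "arguments": {"plan": [1, 0, 0, 0, -0.05, 1, 0, 0, 0, -0.1, 1, 0, 0, 0, -0.16, 1, 0, 0, 0, -0.22, 1, 0, 0, 0, -0.28, 1, 0, 0, 0, -0.34, 1, 0, 0, 0, -0.4, 1, 0, 0, 0, -0.45, 1, 0, 0, 0, -0.5, 1, 0, 0, 0, -0.5, 1, 0, 0, 0, -0.5], "force": 60}}

```text
clock: 24.45
tool_pos: [0.6051, 0.1095, 0.0511]
tcp_rot: [0.641, 0.298, 0.641, -0.298]
contact_force: [-3.6, -1.1, 5.2]
grip_width: 0.149
```

```bash
cat >> look.py <<'E'
def full():
    obs(); o=r.get_obs(); q=o["tcp_rot"]; z=R.from_quat([q[1],q[2],q[3],q[0]]).as_matrix()[:,2]; print("torque",o["ft_torque"].round(2),"jaw deg",np.degrees(np.arctan2(z[1],z[0])).round(2))
E
python3 -c "
from look import *
full()"
```

```text
24.45 [0.6051 0.1095 0.0511] 0.149 [-3.6 -1.1  5.2]
torque [-0.09  0.89 -0.02] jaw deg -49.91
```

Request:
{"name": "carry_out", "arguments": {"plan": [1, 0, 0, 0, -0.04, 1, 0, 0, 0, -0.08, 1, 0, 0, 0, -0.12, 1, 0, 0, 0, -0.16, 1, 0, 0, 0, -0.16]}}

```text
clock: 24.87
tool_pos: [0.6053, 0.1094, 0.0511]
tcp_rot: [0.615, 0.349, 0.615, -0.349]
contact_force: [-4.2, -1.4, 5.3]
grip_width: 0.147
```

```bash
python3 -c "
from look import *
full()"
```

```text
24.87 [0.6053 0.1094 0.0511] 0.147 [-4.2 -1.4  5.3]
torque [-0.06  0.74  0.01] jaw deg -59.18
```

Request:
{"name": "carry_out", "arguments": {"plan": [1, 0, 0, 0, -0.04, 1, 0, 0, 0, -0.08, 1, 0, 0, 0, -0.12, 1, 0, 0, 0, -0.16, 1, 0, 0, 0, -0.16]}}

```text
clock: 25.28
tool_pos: [0.6056, 0.1097, 0.0512]
tcp_rot: [0.586, 0.396, 0.585, -0.396]
contact_force: [-2.2, -1.7, 5.1]
grip_width: 0.164
```

```bash
python3 -c "
from look import *
full(); print(r.get_obs()['tau'].round(2))"
```

```text
25.28 [0.6056 0.1097 0.0512] 0.164 [-2.2 -1.7  5.1]
torque [-0.13  0.45  1.51] jaw deg -68.09
[  1.27 -55.94  -6.61 -21.72  -0.95  -0.95  -1.98]
```

Request:
{"name": "carry_out", "arguments": {"plan": [1, 0, 0, 0, 0.03, 1, 0, 0, 0, 0.06, 1, 0, 0, 0, 0.06, 1, 0, 0, 0, 0.06]}}

```text
clock: 25.62
tool_pos: [0.6057, 0.1096, 0.0511]
tcp_rot: [0.598, 0.378, 0.597, -0.378]
contact_force: [-2.4, -1.3, 6.0]
grip_width: 0.155
```

```bash
python3 -c "
from look import *
full()"
```

```text
25.62 [0.6057 0.1096 0.0511] 0.155 [-2.4 -1.3  6. ]
torque [0.02 0.59 0.83] jaw deg -64.68
```

Request:
{"name": "carry_out", "arguments": {"plan": [1, 0, 0, 0, 0.03, 1, 0, 0, 0, 0.06, 1, 0, 0, 0, 0.06, 1, 0, 0, 0, 0.06]}}

```text
clock: 25.95
tool_pos: [0.6057, 0.1096, 0.0512]
tcp_rot: [0.608, 0.361, 0.608, -0.361]
contact_force: [-3.1, 0.0, 4.8]
grip_width: 0.152
```

```bash
python3 -c "
from look import *
full()"
```

```text
25.95 [0.6057 0.1096 0.0512] 0.152 [-3.1  0.   4.8]
torque [0.08 0.54 0.12] jaw deg -61.38
```

Request:
{"name": "carry_out", "arguments": {"plan": [1, 0, 0, 0.006, 0, 1, 0, 0, 0.015, 0, 1, 0, 0, 0.05, 0, 1, 0, 0, 0.09, 0, 1, -0.0206, -0.4472, 0.09, -0.152, 1, -0.0206, -0.4472, 0.09, -0.152, 1, -0.0206, -0.4472, 0.09, -0.152, 1, -0.0206, -0.4472, 0.09, -0.152, 1, -0.0206, -0.4472, 0.09, -0.152, 1, -0.0206, -0.4472, 0.09, -0.152, 1, -0.0206, -0.4472, 0.09, -0.152, 1, -0.0206, -0.4472, 0.09, -0.152, 1, -0.0206, -0.4472, 0.09, -0.152, 1, -0.0206, -0.4472, 0.09, -0.152, 1, -0.0206, -0.4472, 0.09, -0.152, 1, -0.0206, -0.4472, 0.09, -0.152, 1, -0.0206, -0.4472, 0.02, -0.152, 1, -0.0206, -0.4472, 0.02, -0.152, 1, -0.0206, -0.4472, 0.02, -0.152, 1, -0.0206, -0.4472, 0.02, -0.152]}}

```text
clock: 27.62
tool_pos: [0.5833, -0.337, 0.0693]
tcp_rot: [0.577, 0.406, 0.58, -0.406]
contact_force: [1.0, 0.2, -0.8]
grip_width: 0.145
```

```bash
python3 - <<'E'
from look import *
full(); t=r.snapshot("top"); s=r.snapshot("side")
print("ring holes")
for k in(t,s):
  for d in blobs(k,.03,(.604,.109),.036,lambda im:(hsv(im)[...,2]<140)): print(d["ell"],d["ab"])
P=(.585,-.337,.05)
cv2.imwrite("pics/rb.png",np.hstack([crop("top ring",t,(.604,.109,.03),28),crop("side",s,P,45)])[:,:,::-1])
E
```

```text
27.62 [ 0.5833 -0.337   0.0693] 0.145 [ 1.   0.2 -0.8]
torque [-0.04 -0.05 -0.02] jaw deg -70.16
ring holes
(0.5711, 0.0765) (6.7, 11.8)
(0.5837, 0.0954) (8.2, 9.2)
(0.5898, 0.1301) (8.4, 9.3)
(0.6041, 0.1099) (21.1, 21.7)
(0.6185, 0.0893) (8.2, 9.8)
(0.6246, 0.1242) (8.3, 8.6)
(0.6369, 0.0764) (5.0, 10.7)
(0.6035, 0.1078) (16.6, 18.8)
top ring org 214 175 scale 6.964285714285714
side org 301 298 scale 4.333333333333333
```

View pics/rb.png

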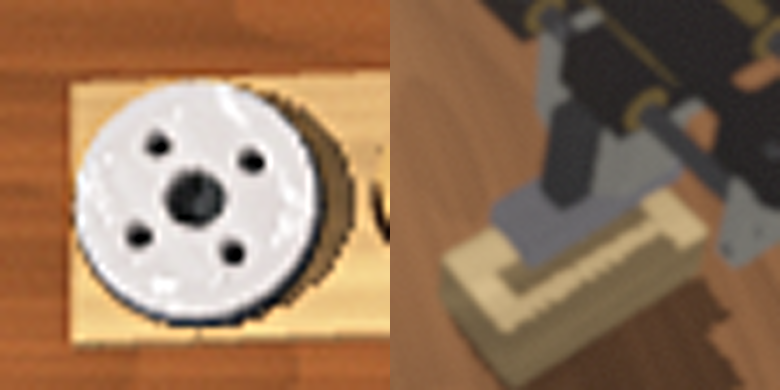

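Request:
{"name": "carry_out", "arguments": {"plan": [1, 0.0004, 0, 0, 0, 1, 0.0004, 0, 0, 0, 1, 0.0004, 0, -0.01, 0, 1, 0.0004, 0, -0.015, 0, 1, 0.0004, 0, -0.02, 0, 1, 0.0004, 0, -0.024, 0, 1, 0.0004, 0, -0.026, 0, 1, 0.0004, 0, -0.026, 0]}}

```text
clock: 28.38
tool_pos: [0.585, -0.3378, 0.0453]
tcp_rot: [0.578, 0.406, 0.579, -0.407]
contact_force: [-4.0, 1.9, 6.3]
grip_width: 0.145
```

```bash
python3 -c "
from look import *
full()"
```

```text
28.38 [ 0.585  -0.3378  0.0453] 0.145 [-4.   1.9  6.3]
torque [0.54 0.65 0.04] jaw deg -70.18
```

Request:
{"name": "carry_out", "arguments": {"plan": [0.7, 0, 0, 0, 0, 0.7, 0, 0, 0, 0, 0.7, 0, 0, 0, 0, 0.6, 0, 0, 0.02, 0, 0.5, 0, 0, 0.06, 0, 0.5, 0, 0, 0.1, 0, 0.5, -0.08, 0.5, 0.15, 0.4, 0.5, -0.08, 0.5, 0.15, 0.8, 0.5, -0.08, 0.5, 0.15, 1.2, 0.5, -0.08, 0.5, 0.15, 1.6, 0.5, -0.08, 0.5, 0.15, 2, 0.5, -0.08, 0.5, 0.15, 2.683, 0.5, -0.08, 0.5, 0.15, 2.683, 0.5, -0.08, 0.5, 0.15, 2.683, 0.5, -0.08, 0.5, 0.15, 2.683, 0.5, -0.08, 0.5, 0.15, 2.683, 0.5, -0.08, 0.5, 0.15, 2.683, 0.5, -0.08, 0.5, 0.15, 2.683, 0.5, -0.08, 0.5, 0.15, 2.683, 0.5, -0.08, 0.5, 0.15, 2.683]}}

```text
clock: 30.05
tool_pos: [0.5043, 0.1676, 0.196]
tcp_rot: [0.683, -0.188, 0.681, 0.189]
contact_force: [-0.2, -0.8, -0.6]
grip_width: 0.497
```

```bash
python3 - <<'E'
from look import *
full(); t=r.snapshot("top"); s=r.snapshot("side")
t0=np.load("/tmp/t.npy",allow_pickle=True).item(); s0=np.load("/tmp/s.npy",allow_pickle=True).item()
B=dict(x0=.41,x1=.50,y0=.24,y1=.34,mm=.38)
row1=np.hstack([rect(k,.07,**B) for k in(t0,s0)]); row2=np.hstack([crop("side",s,(.585,-.337,.05),40,row1.shape[1]//2),crop("top",t,(.585,-.337,.05),40,row1.shape[1]//2)])
print(row1.shape); row2=row2[:,:row1.shape[1]]
if row2.shape[1]<row1.shape[1]: row1=row1[:,:row2.shape[1]]
cv2.imwrite("pics/key.png",np.vstack([row1,row2])[:,:,::-1])
E
```

```text
30.05 [0.5043 0.1676 0.196 ] 0.497 [-0.2 -0.8 -0.6]
torque [-0.03 -0.1   0.01] jaw deg 30.88
side org 306 303 scale 3.3
top org 377 170 scale 3.3
(237, 528, 3)
```

View pics/key.png

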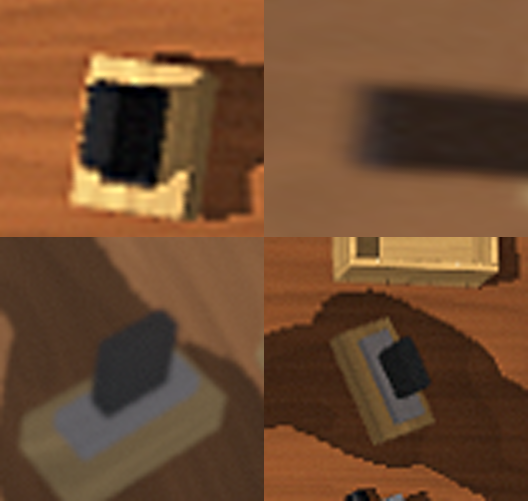

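Request:
{"name": "carry_out", "arguments": {"plan": [0.5, -0.052, 0.135, -0.065, 0.945, 0.5, -0.052, 0.135, -0.065, 0.945, 0.5, -0.052, 0.135, -0.065, 0.945, 0.5, -0.052, 0.135, -0.065, 0.945, 0.5, -0.052, 0.135, -0.065, 0.945, 0.5, -0.052, 0.135, -0.065, 0.945, 0.5, -0.052, 0.135, -0.065, 0.945, 0.5, -0.052, 0.135, -0.065, 0.945, 0.5, -0.052, 0.135, -0.065, 0.945, 0.5, -0.052, 0.135, -0.065, 0.945, 0.5, -0.052, 0.135, -0.065, 0.945, 0.5, -0.052, 0.135, -0.065, 0.945, 0.5, -0.052, 0.135, -0.065, 0.945], "force": 40}}

```text
clock: 31.23
tool_pos: [0.4535, 0.2968, 0.1299]
tcp_rot: [0.525, -0.474, 0.525, 0.473]
contact_force: [0.3, 0.3, -1.2]
grip_width: 0.498
```

```bash
python3 -c "
from look import *
full()"
```

```text
31.23 [0.4535 0.2968 0.1299] 0.498 [ 0.3  0.3 -1.2]
torque [ 0.12 -0.16 -0.01] jaw deg 84.1
```

Request:
{"name": "carry_out", "arguments": {"plan": [0.5, -0.0012, 0.0033, 0, 0.015, 0.5, -0.0012, 0.0033, -0.04, 0.015, 0.5, -0.0012, 0.0033, -0.08, 0.015, 0.5, -0.0012, 0.0033, -0.094, 0.015, 0.5, -0.0012, 0.0033, -0.094, 0.015, 0.5, -0.0012, 0.0033, -0.094, 0.015, 1, -0.0012, 0.0033, -0.094, 0.015, 1, -0.0012, 0.0033, -0.094, 0.015, 1, -0.0012, 0.0033, -0.094, 0.015, 1, -0.0012, 0.0033, -0.094, 0.015, 1, -0.0012, 0.0033, -0.094, 0.015, 1, -0.0012, 0.0033, -0.094, 0.015, 1, -0.0012, 0.0033, -0.094, 0.015, 1, -0.0012, 0.0033, -0.094, 0.015, 1, -0.0012, 0.0033, -0.094, 0.015]}}

```text
clock: 32.48
tool_pos: [0.4525, 0.3004, 0.0364]
tcp_rot: [0.521, -0.478, 0.521, 0.478]
contact_force: [-0.7, -2.6, 6.4]
grip_width: 0.146
```

```bash
python3 -c "
from look import *
full()"
```

```text
32.48 [0.4525 0.3004 0.0364] 0.146 [-0.7 -2.6  6.4]
torque [-0.17 -0.12 -0.02] jaw deg 85.08
```

Request:
{"name": "carry_out", "arguments": {"plan": [1, 0, 0, 0.02, 0, 1, 0, 0, 0.06, 0, 1, 0, 0, 0.1, -0.12, 1, 0.0047, -0.624, 0.1, -0.25, 1, 0.0047, -0.624, 0.1, -0.4, 1, 0.0047, -0.624, 0.1, -0.55, 1, 0.0047, -0.624, 0.1, -0.7, 1, 0.0047, -0.624, 0.1, -0.85, 1, 0.0047, -0.624, 0.1, -1, 1, 0.0047, -0.624, 0.1, -1.15, 1, 0.0047, -0.624, 0.1, -1.3, 1, 0.0047, -0.624, 0.1, -1.45, 1, 0.0047, -0.624, 0.1, -1.6, 1, 0.0047, -0.624, 0.1, -1.75, 1, 0.0047, -0.624, 0.1, -1.9, 1, 0.0047, -0.624, 0.1, -2.1, 1, 0.0047, -0.624, 0.1, -2.3, 1, 0.0047, -0.624, 0.1, -2.5, 1, 0.0047, -0.624, 0.1, -2.67, 1, 0.0047, -0.624, 0.1, -2.67]}}

```text
clock: 34.15
tool_pos: [0.4555, -0.3273, 0.1351]
tcp_rot: [0.655, 0.266, 0.655, -0.266]
contact_force: [-1.2, 1.1, -0.6]
grip_width: 0.152
```

```bash
python3 -c "
from look import *
full()"
```

```text
34.15 [ 0.4555 -0.3273  0.1351] 0.152 [-1.2  1.1 -0.6]
torque [ 0.1  -0.05 -0.01] jaw deg -44.25
```

Request:
{"name": "carry_out", "arguments": {"plan": [1, 0.001, 0.001, -0.02, -0.125, 1, 0.001, 0.001, -0.04, -0.25, 1, 0.001, 0.001, -0.046, -0.413, 1, 0.001, 0.001, -0.046, -0.413, 1, 0.001, 0.001, -0.046, -0.413, 1, 0.001, 0.001, -0.046, -0.413]}}

```text
clock: 34.65
tool_pos: [0.4577, -0.3223, 0.0895]
tcp_rot: [0.589, 0.391, 0.59, -0.391]
contact_force: [0.3, 0.5, 0.2]
grip_width: 0.151
```

```bash
python3 - <<'E'
from look import *
full(); t=r.snapshot("top"); s=r.snapshot("side")
c=r.get_obs()["tool_pos"]; print("tcp px side",px(s,[c,c-[0,0,.0324],[.4572,-.324,.044]]).round(1))
cv2.imwrite("pics/sw.png",np.hstack([crop("side",s,(.457,-.324,.06),36),crop("top",t,(.457,-.324,.06),40)])[:,:,::-1])
E
```

```text
34.65 [ 0.4577 -0.3223  0.0895] 0.151 [0.3 0.5 0.2]
torque [-0.    0.01 -0.04] jaw deg -67.08
tcp px side [[263.8 333. ]
 [263.9 347.3]
 [263.6 353.8]]
side org 227 311 scale 5.416666666666667
top org 377 220 scale 4.875
```

View pics/sw.png

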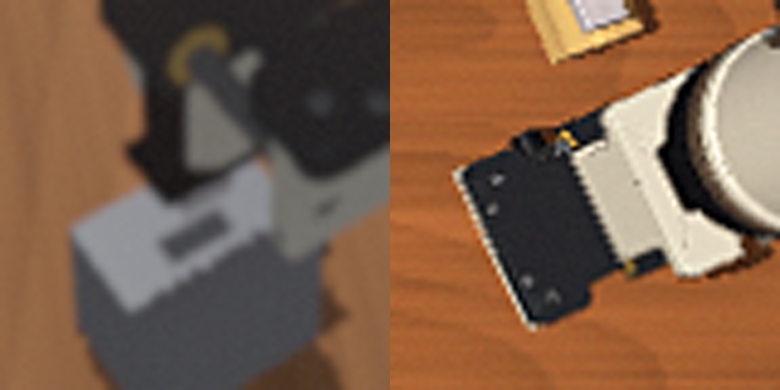

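Request:
{"name": "carry_out", "arguments": {"plan": [1, -0.0003, -0.0012, 0, -0.01, 1, -0.0003, -0.0012, 0, -0.01, 1, -0.0003, -0.0012, -0.006, -0.01, 1, -0.0003, -0.0012, -0.01, -0.01, 1, -0.0003, -0.0012, -0.013, -0.01, 1, -0.0003, -0.0012, -0.016, -0.01, 1, -0.0003, -0.0012, -0.016, -0.01]}}

```text
clock: 35.33
tool_pos: [0.4567, -0.3236, 0.0728]
tcp_rot: [0.586, 0.394, 0.588, -0.394]
contact_force: [-0.5, -0.6, -1.3]
grip_width: 0.148
```

```bash
python3 -c "
from look import *
full()"
```

```text
35.33 [ 0.4567 -0.3236  0.0728] 0.148 [-0.5 -0.6 -1.3]
torque [-0.17  0.28  0.02] jaw deg -67.78
```

Request:
{"name": "carry_out", "arguments": {"plan": [1, 0.0003, -0.0002, -0.004, 0, 1, 0.0003, -0.0002, -0.008, 0, 1, 0.0003, -0.0002, -0.012, 0, 1, 0.0003, -0.0002, -0.015, 0, 1, 0.0003, -0.0002, -0.017, 0, 1, 0.0003, -0.0002, -0.0175, 0, 1, 0.0003, -0.0002, -0.0175, 0]}}

```text
clock: 35.92
tool_pos: [0.4571, -0.3243, 0.0564]
tcp_rot: [0.587, 0.394, 0.587, -0.395]
contact_force: [-4.5, 0.2, 3.9]
grip_width: 0.149
```

```bash
python3 -c "
from look import *
full()"
```

```text
35.92 [ 0.4571 -0.3243  0.0564] 0.149 [-4.5  0.2  3.9]
torque [-0.16  1.1   0.02] jaw deg -67.8
```

Request:
{"name": "carry_out", "arguments": {"plan": [1, 0, 0, -0.001, 0, 1, 0, 0, -0.003, 0, 1, 0, 0, -0.004, 0, 1, 0, 0, -0.004, 0]}}

```text
clock: 36.25
tool_pos: [0.4571, -0.3243, 0.0563]
tcp_rot: [0.587, 0.393, 0.587, -0.396]
contact_force: [-16.8, 5.9, 40.2]
grip_width: 0.149
```

```bash
python3 -c "
from look import *
full()"
```

```text
36.25 [ 0.4571 -0.3243  0.0563] 0.149 [-16.8   5.9  40.2]
torque [1.41 3.48 0.04] jaw deg -67.8
```

Request:
{"name": "carry_out", "arguments": {"plan": [1, 0, 0, 0.004, 0, 1, 0, 0, 0.004, 0, 0.5, 0, 0, 0.004, 0, 0.5, 0, 0, 0.004, 0, 0.5, 0, 0, 0.004, 0, 0.5, 0, 0, 0.004, 0, 0.5, 0, 0, 0.02, 0, 0.5, 0, 0, 0.06, 0, 0.5, 0, 0, 0.1, 0, 0.5, 0, 0, 0.14, 0, 0.5, -0.2, -0.27, 0.17, 0, 0.5, -0.2, -0.27, 0.17, 0, 0.5, -0.2, -0.27, 0.17, 0, 0.5, -0.2, -0.27, 0.17, 0, 0.5, -0.2, -0.27, 0.17, 0, 0.5, -0.2, -0.27, 0.17, 0, 0.5, -0.2, -0.27, 0.17, 0, 0.5, -0.2, -0.27, 0.17, 0, 0.5, -0.2, -0.27, 0.17, 0, 0.5, -0.2, -0.27, 0.17, 0]}}

```text
clock: 37.92
tool_pos: [0.2539, -0.5973, 0.2216]
tcp_rot: [0.585, 0.396, 0.586, -0.397]
contact_force: [0.4, 0.2, -0.4]
grip_width: 0.503
```

```bash
python3 - <<'E'
from look import *
full(); t=r.snapshot("top"); s=r.snapshot("side")
P={1:(.6143,-.1385),2:(.6126,-.0926),3:(.6105,-.0418),4:(.6082,.0153)}
for n,c in P.items():  # tops should lie at z .043 over the pockets
    for nm,k in(("t",t),("s",s)):
        im=rect(k,.043,c[0]-.03,c[0]+.03,c[1]-.03,c[1]+.03); print(n,nm,im[30,30])
for d in blobs(t,.03,(.604,.109),.036,lambda im:(hsv(im)[...,2]<140)): print("ring",d["ell"],d["ab"])
top=np.hstack([crop("t jig",t,(.611,-.04,.03),46),crop("s jig",s,(.611,-.05,.03),46)])[60:330]
bot=np.hstack([crop("t",t,(.52,-.33,.04),45),crop("s",s,(.52,-.33,.04),50)])[60:380]
cv2.imwrite("pics/fin.png",np.vstack([top,bot])[:,:,::-1])
E
```

```text
37.92 [ 0.2539 -0.5973  0.2216] 0.503 [ 0.4  0.2 -0.4]
torque [ 0.05 -0.01 -0.03] jaw deg -68.18
1 t [234 191 115]
1 s [181 156 114]
2 t [236 194 117]
2 s [184 158 116]
3 t [229 184 108]
3 s [178 153 112]
4 t [228 182 106]
4 s [173 148 108]
ring (0.5711, 0.0765) (6.7, 11.8)
ring (0.5837, 0.0954) (8.2, 9.2)
ring (0.5898, 0.1301) (8.5, 9.3)
ring (0.6041, 0.1099) (21.1, 21.8)
ring (0.6185, 0.0893) (8.3, 9.7)
ring (0.6245, 0.1242) (8.1, 8.8)
ring (0.637, 0.0764) (5.4, 11.1)
t jig org 254 155 scale 4.239130434782608
s jig org 262 194 scale 4.239130434782608
t org 370 191 scale 4.333333333333333
s org 254 301 scale 3.9
```

View pics/fin.png

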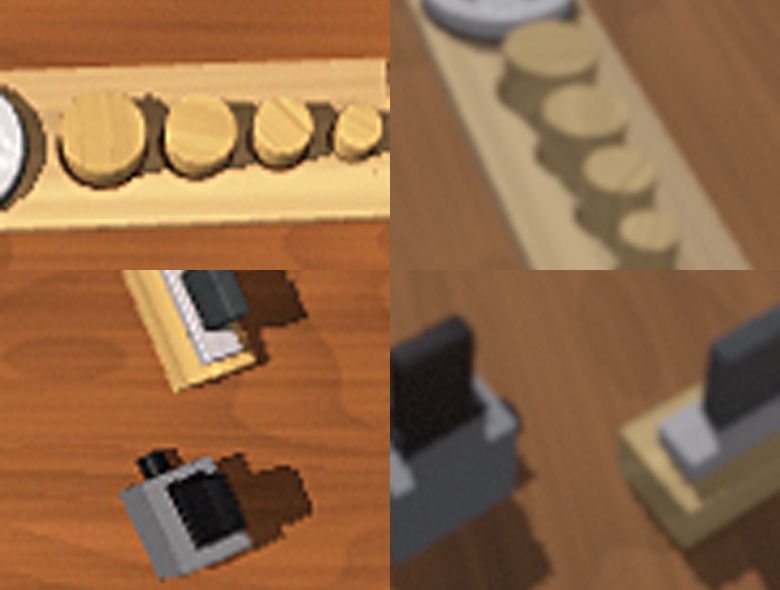

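```bash
python3 -c "
from cell import r
print(r.sign_off())"
```

```text
the job is handed in; nothing more can be done
None
```

The engraving jig is ready and handed in at about 38 s of the 210 s allowed. No step had to be redone, and none of the checks I made failed.

- **Blanks:** all four were out on the bench. I placed them smallest to largest in pockets 1 to 4. The final pictures show each one upright in its pocket, and the tool heights at placing matched the 7 mm pocket floor to about 1–2 mm.
- **Clamp ring:** both spanner pins went fully in, with the bar resting on the ring. I turned the ring clockwise until it stopped. It moved about 0.585 rad by its holes. For the last 9° or so of spanner turn I estimate it did not move, while the torque rose to 1.5 N m, far above the 0.15 N m that turning takes. I inferred the stop from this, as the ring's joint value cannot be read directly.
- **Spanner:** it stands in its rest again, at the same seated height as at the start.
- **Interlock key:** it is fully down in the grey switch. The height matched the home position, and a 40 N push moved it no further.
- **Bystanders:** the cup, jar and tray were never approached closely, but I did not re-measure their positions at the end.
- **Camera agreement:** the two cameras differed by about 2 mm in y, so I averaged them. I also noticed no blank being knocked aside.

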